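# Press a bush home with the bench screw press

### The arm

A 6-joint arm with a two-finger parallel gripper is mounted at the origin on the work surface. World frame = base frame: x ahead of the robot, y to its left, z up, the work surface at z = 0. Lengths are in m, angles in rad, forces in N, time in s.
With the tool pointing down it reaches from about 0.35 to 0.775 m from the base axis. Payload 7.3 kg.
Tool frame: the origin (TCP) lies on the centre line of the jaws, within the pads' length; the fingertips stand 17 mm ahead of it and the grasp point (between the pads) lies 2 mm behind it (robot.tip_extent is the distance from the TCP to the fingertips, in m); z points along the fingers, y is the line along which they close (so a half turn about z gives the same grasp; the last joint's range is limited). The gripper opens to 92 mm and grips with 3 to 60 N. Pads are 19 mm wide; open, the fingers measure 130 mm over their backs; the gripper's body (75 mm by 190 mm) begins 47 mm behind the grasp point.
Start: joints at [-1.356, 0.342, 1.524, -0, 1.275, -0.146], TCP at [0.185, -0.491, 0.244] pointing down, gripper open.
Joint ranges: [-2.53, 2.53], [-0.77, 2.02], [0.04, 2.7], [-1, 4.14], [0.28, 2.66], [-3.11, 3.11]. Speed limits (rad/s): [2.57, 2.57, 3.14, 3.14, 3.14, 3.14].

### API

Orientations are given as [roll, pitch, yaw] about the fixed x, y, z axes, in that order (R = Rz(yaw) Ry(pitch) Rx(roll)).
In Python, from cell import robot gives the robot as it stands.
- The arm moves only by the tool step_arm, never from a script. Its argument "motion" is a list of rows, each a list of 2 entries, a list of its own where there are three numbers: the shift along the tool's x, y, z in units of 60 mm (1.0 is 60 mm), then the turn about the tool's z in rad. In form: [[[x, y, z], spin], ...]. A call has 1 to 10 rows; each row is the pose to reach, as a shift and turn from the pose commanded when the call began, along the tool's axes at that moment; what a row does not reach only later rows make up. A row lasts 1/8 s, in which the tool goes at most 62.5 mm and 10.7 degrees, less where a joint would pass 70% of its speed; a pose out of reach is approached as far as the arm can. A call with a gripper value outside its range is refused whole. "hand" is the closure in counts, from 0 (fully open) to 255 (shut), set as the call begins (left out, the last holds). The fingers move at their own pace and stop on an object; "squeeze" is the grip in N (left out, the last holds). Time passes only in rows, so rows that repeat a pose let the fingers close. It gives the time, the measured TCP pose, the force, the opening and the grip force at its end, in the units of the state.
- robot.observe(): the state, without advancing time (a new reading comes with each control period).
- robot.read_camera(name): name is "scene" or "top" or "wrist"; returns a dict with "pixels" (400x640x3 uint8, red, green, blue), "intrinsics" (3x3 intrinsics, pixels), "xyz" and "rotation" of the camera in the world; the wrist camera has in their place "T_tool_cam" (4x4, takes a point from camera to tool coordinates, whose origin is the TCP and whose axes are the flange's). Camera axes: x right, y up, looking along -z (the intrinsics and any distortion apply to the point x, -y, -z); pixel columns grow to the right and rows downward; lengths in m; the calibration is good to about 2 mm. The wrist camera is an equidistant fisheye: a pixel r from the principal point sees the ray r / f radians off the axis. A picture is of the moment at which its call begins: read the wrist's pose just before it. There is no depth.
- robot.hand_in(): hands the job in; it is judged then, once.
The state is a dict: "time": time; "qpos": joint angles; "qvel": joint speeds; "joint_efforts": joint torques, N m; "tool_pos": TCP position; "tool_rot": TCP orientation; "contact_force": force on the tool from outside, world axes, zero at the start; "torque": the same for the moment, N m; "opening": finger opening in m; "grip_force": force on a finger pad.
Only numpy, scipy, OpenCV 4.12 (cv2) and the standard library are available. Lean on these libraries where they do the work, as an engineer would, in place of code of your own. Each camera call takes 0.05 s, during which the arm holds its last target. There are 200 camera calls.

### The job

Take the loose crank handle from the bench and ease it right down on the square end of the press's screw, then wind it clockwise until the plastic bush under the ram is fully home in its housing and the crank pulls up firm - firm, but don't strain it, or the flange will crack. Then lift the crank off and lay it down gently, flat on the bench beside the press and not touching it, without knocking the other things about.

Things in the scene. Friction and masses are not known exactly. Their poses are not given: they have to be found in the camera images.
- press: Grey bench screw press bolted to the bench: base 170 (x) by 200 (y) by 22 mm, two 26 mm columns on its y axis, crosshead (50 by 190 mm) from 140 to 176 mm up with a brass nut to 184 mm; nothing but the screw stands higher than 188. Origin: centre of the base's underside, on the screw's axis; z up. A dark steel bearing housing, its top 66 mm up, is fixed under the ram.
- shaft_seat (a point): Centre of the shoulder at the top of the press's upright screw, 212 to 215 mm above the bench. From it a bare steel square, 16 mm across the flats, stands up 26 mm (last 2 mm tapered). z up along the screw, x and y square to the flats. It turns with the screw; clockwise from above lowers screw, seat and ram together by 16 mm a turn; about 0.7 to 0.95 turn is needed.
- ram: The ram under the crosshead: a platen guided on the columns with a round steel nose, 36 mm across, and the screw it carries. Origin: centre of the nose's underside. It slides straight down and does not turn.
- bush: White plastic flanged bush (flange 44 mm across, 4 mm thick; sleeve 31 mm) started in the housing's bore under the ram. Origin: centre of the flange's underside. It is 8 to 10 mm short of home at first and can only slide down; home, the flange lies on the housing, 66 mm above the press's origin. It takes some 90 N to slide, and the flange cracks at 450 N.
- crank: Loose steel crank lying flat on the bench, 0.35 to 0.5 kg. Boss 38 by 38 mm, 38 mm tall, with an 18 mm square socket, 29 mm deep, in its underside; flat arm 24 mm wide, 12 mm thick, along +x, flush with the underside. Origin: centre of the boss's underside (mouth of the socket); z up, sides of boss and socket along x and y. It fits the shaft in any quarter turn; fully on, its origin is on shaft_seat.
- crank_grip (a point): Middle of the crank's black upright grip, 95 mm from the boss's axis along the crank's x, 42 mm above its underside. The grip is a round sleeve, 25 mm across, from 15 to 68 mm above the underside, that spins freely on its pin, so it can be held without turning the hand. Pushing it round takes about 1 N free, 1 to 3 N while the bush slides; home, a firm pull is 5 to 8 N; over 10 N strains it.
- hammer: Loose hammer, 250 mm long, wooden handle; not needed. Origin: under its middle, x towards the head.
- parts_case: Red parts case, 110 by 170 by 52 mm; not needed. Origin: centre of its underside.
- grease_tin: Pale plain tin, 74 mm across, 90 mm tall; not needed. Origin: centre of its underside.
Things that resemble listed ones, but are neither listed nor needed, are in the scene too. Leave any brown look-alike of the crank alone.

How it is judged:
On the way, in this order (a step that is already met when the one before it is completed fails the run):
1. the crank is right down on the square of the screw (z of crank in the frame of shaft_seat between -0.004 and 0.004 m and horizontal distance between crank and shaft_seat below 0.004 m), for 0.2 s.
2. the bush is home (flange within 0.6 mm of the housing) and the screw pulled up firm on it (over 150 N) (z of bush in the frame of press below 0.0666 m and contact force between ram and bush above 150 N), for 0.2 s.
At the end, for the whole second after the job is handed in: The bush's flange is within 0.6 mm of the housing; the crank is off the screw and lies flat at rest on the bench, socket down, its boss over 100 mm from the press's axis and not touching the press (z of bush in the frame of press below 0.0666 m and height (world z) of crank between -0.004 and 0.006 m and angle between crank's own z axis and vertical below 0.06 rad and horizontal distance between crank and press above 0.1 m and contact force between crank and press below 0.1 N and linear speed of crank below 0.02 m/s).
It fails at once if the bush is strained: the ram presses it with over 450 N (contact force between ram and bush above 450 N).
It fails at once if the crank is forced or jammed on the square: over 50 N between them while it is not fully down (contact force between crank and ram above 50 N and z of crank in the frame of shaft_seat above 0.006 m).
It fails at once if the crank is dropped: it moves at over 0.7 m/s with no finger on it (linear speed of crank above 0.7 m/s and contact force between the fingers and crank below 0.05 N).
It fails at once if the hammer, the parts case or the grease tin is shifted by over 30 mm (distance of any of hammer, parts_case, grease_tin from where it was at the start of the episode above 0.03 m).
It also fails if it takes over 72 s, if anything falls off the work surface, if the arm or the gripper's body presses on something with over 40 N, if the wrist force passes 120 N, or if a joint passes its speed limit or range.

## Working session

There is one attempt and no reset: what is moved stays moved. The work goes in short steps, Python scripts to look and compute and a tool call to move; the robot and the scene stay as the last step left them, time stands still between calls to the robot, and variables do not carry over. Pictures are saved under pics/ and viewed, at most 10 in all, crops included, and the job is handed in when it is done.

Besides the shell and the picture viewer there is one more tool, called after "Call:" in YAML: its name, and indented under it one key for each argument. step_arm: Moves the arm, as the interface text tells. Its arguments: {"type":"object","properties":{"motion":{"type":"array"},"hand":{"type":"number"},"squeeze":{"type":"number"}},"required":["motion"]}

```bash
ls; mkdir -p pics
cat > h.py <<'E'
import numpy as np, cv2
from cell import robot
from scipy.spatial.transform import Rotation as R
def look(n,save=None):
    s=robot.observe(); c=robot.read_camera(n)
    if save: cv2.imwrite('pics/'+save,c['pixels'][:,:,::-1])
    return s,c
def ray(s,c,u,v):
    K=np.array(c['intrinsics']); 
    x=(u-K[0,2])/K[0,0]; y=(v-K[1,2])/K[1,1]
    if 'T_tool_cam' in c:
        r=np.hypot(x,y); d=np.array([x/r*np.sin(r),-y/r*np.sin(r),-np.cos(r)]) if r>0 else np.array([0,0,-1.])
        T=np.array(c['T_tool_cam']); Rt=R.from_euler('xyz',s['tool_rot']).as_matrix()
        return np.array(s['tool_pos'])+Rt@T[:3,3], Rt@T[:3,:3]@d
    return np.array(c['xyz']), np.array(c['rotation']).reshape(3,3)@np.array([x,-y,-1])
def onz(s,c,u,v,z):
    o,d=ray(s,c,u,v); return o+d*(z-o[2])/d[2]
def proj(s,c,p):
    K=np.array(c['intrinsics']); p=np.array(p,float)
    if 'T_tool_cam' in c:
        T=np.array(c['T_tool_cam']); Rt=R.from_euler('xyz',s['tool_rot']).as_matrix()
        q=T[:3,:3].T@(Rt.T@(p-np.array(s['tool_pos']))-T[:3,3])
        a=np.arctan2(np.hypot(q[0],q[1]),-q[2]); h=np.hypot(q[0],q[1])+1e-12
        x,y=q[0]/h*a,-q[1]/h*a
    else:
        q=np.array(c['rotation']).reshape(3,3).T@(p-np.array(c['xyz'])); x,y=q[0]/-q[2],-q[1]/-q[2]
    return np.array([K[0,0]*x+K[0,2],K[1,1]*y+K[1,2]])
def tri(a,b):
    (o1,d1),(o2,d2)=a,b; A=np.stack([d1,-d2],1); t=np.linalg.lstsq(A,o2-o1,rcond=None)[0]
    p,q=o1+d1*t[0],o2+d2*t[1]; return (p+q)/2,np.linalg.norm(p-q)
E
python3 - <<'E'
from h import *
print(robot.observe())
for n in ('top','scene'):
    s,c=look(n,n+'0.png'); print(n,c['intrinsics'],c['xyz'],c['rotation'],[k for k in c])
a=cv2.imread('pics/top0.png');b=cv2.imread('pics/scene0.png')
s,c=look('wrist','wrist0.png');print(c['intrinsics'],c['T_tool_cam'])
E
```

```text
pics
{'time': 0.0, 'qpos': array([-1.35600441e+00,  3.42722864e-01,  1.52501632e+00, -4.70732172e-06,
        1.27540827e+00, -1.46013131e-01]), 'qvel': array([ 0.00156219, -0.00011065, -0.00067686,  0.00224539,  0.00026574,
       -0.00067206]), 'joint_efforts': array([-1.19173277e-03, -4.31240630e+01, -2.44215703e+01,  7.17602740e-02,
        5.60344441e-02, -1.05153895e-04]), 'tool_pos': array([ 0.18526977, -0.49081232,  0.24304512]), 'tool_rot': array([-3.14005374e+00, -2.21761965e-04,  3.60806256e-01]), 'contact_force': array([ 0.11023736, -0.0189048 ,  0.92635024]), 'torque': array([0.04960403, 0.00581735, 0.01812249]), 'grip_force': 0.0, 'opening': 0.09211342202362145}
top [[380.26482266   0.         321.26029663]
 [  0.         380.26482266 196.2216323 ]
 [  0.           0.           1.        ]] [0.3935963  0.0468906  1.37233457] [ 0.12012194 -0.01023964 -1.55617688] ['pixels', 'intrinsics', 'xyz', 'rotation']
scene [[519.39902854   0.         311.46916045]
 [  0.         519.39902854 207.01422566]
 [  0.           0.           1.        ]] [1.71554169 0.02519131 1.26922967] [ 0.79702387 -0.00172902  1.55558809] ['pixels', 'intrinsics', 'xyz', 'rotation']
[[309.70691629   0.         322.87208032]
 [  0.         309.70691629 201.02326335]
 [  0.           0.           1.        ]] [[-3.94679635e-04  9.61370788e-01  2.75256338e-01  7.41312794e-02]
 [ 9.99999914e-01  3.44299316e-04  2.31349065e-04  3.11986517e-04]
 [ 1.27641665e-04  2.75256406e-01 -9.61370842e-01 -1.41178546e-01]
 [ 0.00000000e+00  0.00000000e+00  0.00000000e+00  1.00000000e+00]]
```

```bash
sed -i "s/np.array(c\['rotation'\]).reshape(3,3)/R.from_euler('xyz',c['rotation']).as_matrix()/" h.py; python3 -c "
import cv2
a=cv2.imread('pics/top0.png')
cv2.imwrite('pics/top0b.png',cv2.resize(a,(800,500),interpolation=cv2.INTER_CUBIC))
b=cv2.imread('pics/scene0.png')
cv2.imwrite('pics/scene0b.png',cv2.resize(b,(800,500),interpolation=cv2.INTER_CUBIC))"
```

```text
(no output)
```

View pics/top0b.png

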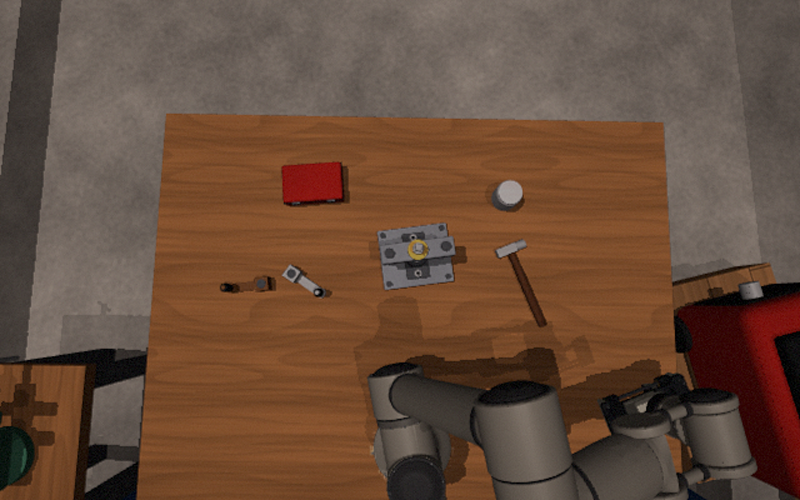

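View pics/scene0b.png

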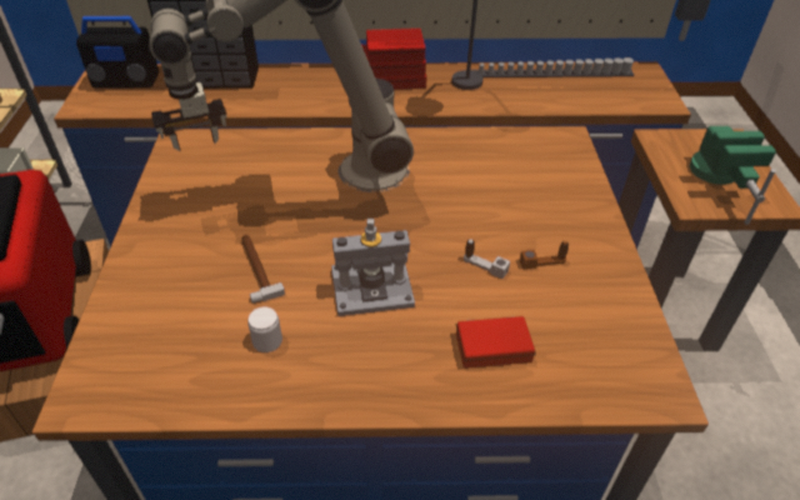

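Top view (800x500): grey crank, boss at (291,272), grip at (320,292). Brown look-alike: boss (263,284), grip (228,287). The grey steel one fits the description. The press screw is at (418,249), the hammer at (520,285), the tin at (509,194) and the case at (312,183). Next I'll measure and confirm with a crop.

Run:
```python
from h import *
s,c=look('top','top1.png');im=c['pixels'].astype(int)
sc,cs=look('scene')
def q(u,v,z): return onz(s,c,u*.8,v*.8,z).round(3)
print('boss',q(291,272,.038),'grip',q(320,292,.07),'screw',q(418,249,.235))
print('brown',q(263,284,.04),q(228,287,.07),'tin',q(509,194,.09),'hammer head',q(511,248,.02),q(543,325,.02),'case',q(312,183,.05))
# press base edges (z=.022): corners
for u,v in [(377,230),(447,223),(455,283),(385,290)]: print('corner',q(u,v,.022))
print('scene screw', onz(sc,cs,371*.8,221*.8,.235).round(3),'boss',onz(sc,cs,500*.8,264*.8,.038).round(3),'grip',onz(sc,cs,470*.8,241*.8,.07).round(3))
cr=np.ascontiguousarray(c['pixels'][195:245,170:290,::-1]); cr2=np.ascontiguousarray(c['pixels'][170:240,290:380,::-1])
o=np.zeros((560,780,3),np.uint8); o[:250,:600]=cv2.resize(cr,(600,250),interpolation=cv2.INTER_CUBIC); o[250:530,:360]=cv2.resize(cr2,(360,280),interpolation=cv2.INTER_CUBIC)
cr3=np.ascontiguousarray(cs['pixels'][170:250,250:350,::-1]); o[250:550,380:755]=cv2.resize(cr3,(375,300),interpolation=cv2.INTER_CUBIC)
cv2.imwrite('pics/crop1.png',o)
```

```text
boss [0.475 0.344 0.038] grip [0.419 0.256 0.07 ] screw [ 0.523 -0.002  0.235]
brown [0.44 0.42 0.04] [0.429 0.506 0.07 ] tin [ 0.696 -0.258  0.09 ] hammer head [ 0.554 -0.279  0.02 ] [ 0.337 -0.366  0.02 ] case [0.728 0.293 0.05 ]
corner [0.6   0.107 0.022]
corner [ 0.623 -0.094  0.022]
corner [ 0.451 -0.118  0.022]
corner [0.429 0.08  0.022]
scene screw [0.526 0.001 0.235] boss [0.48  0.344 0.038] grip [0.422 0.266 0.07 ]
```

View pics/crop1.png

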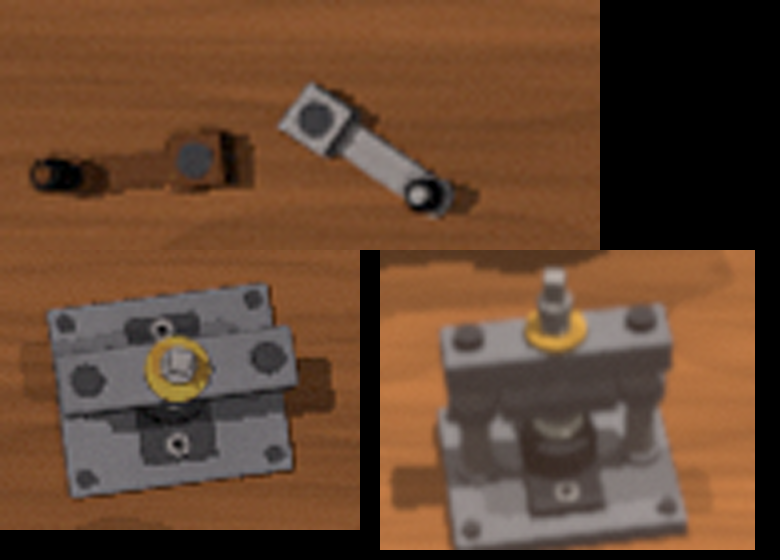

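The crop confirms it: the grey crank's boss is at crop (316,118), its grip at (427,193), and the brown one is clearly separate. The press is yawed about 6°, with the square on its screw.

```bash
cat >> h.py <<'E'
def go(x,y,z,yaw=None,s=None):
    s=s or robot.observe(); p=np.array(s['tool_pos']); Rt=R.from_euler('xyz',s['tool_rot']).as_matrix()
    d=Rt.T@(np.array([x,y,z])-p)/.06
    sp=None if yaw is None else round(-((yaw-s['tool_rot'][2]+np.pi)%(2*np.pi)-np.pi),3)
    print('go',d.round(3),sp)
E
python3 -c "
from h import *
go(.42,-.25,.32);go(.45,0,.34);go(.476,.344,.2,.969)"
```

```text
go [ 5.078 -2.379 -1.274] None
go [ 7.017 -6.101 -1.605] None
go [  9.446 -11.31    0.732] -0.608
```

Call:
step_arm:
  motion:
    - [[0.85,-0.4,-0.3],0]
    - [[1.7,-0.8,-0.6],0]
    - [[2.55,-1.2,-0.9],0]
    - [[3.4,-1.6,-1.3],0]
    - [[4.25,-2.0,-1.3],0]
    - [[5.08,-2.38,-1.4],0]
    - [[5.6,-3.3,-1.5],0]
    - [[6.1,-4.2,-1.6],-0.1]
    - [[6.5,-5.1,-1.6],-0.2]
    - [[7.0,-6.1,-1.6],-0.3]
  hand: 0
  squeeze: 20

```text
time: 1.5
tool_pos: [0.4484, -0.0032, 0.3399]
tool_rot: [3.141, -0.0, 0.664]
contact_force: [1.8, -1.3, 0.6]
opening: 0.0913
grip_force: 0.0
```

Call:
step_arm:
  motion:
    - [[0.6,-0.65,0],0]
    - [[1.2,-1.3,0],-0.1]
    - [[1.8,-1.95,0],-0.2]
    - [[2.4,-2.6,0.3],-0.305]
    - [[3.0,-3.25,1.0],-0.305]
    - [[3.6,-3.9,1.8],-0.305]
    - [[3.93,-4.27,2.6],-0.305]
    - [[3.93,-4.27,2.83],-0.305]
    - [[3.93,-4.27,2.83],-0.305]
    - [[3.93,-4.27,2.83],-0.305]

```text
time: 2.75
tool_pos: [0.4782, 0.3418, 0.1711]
tool_rot: [3.141, -0.001, 0.965]
contact_force: [-0.7, 1.0, -0.2]
opening: 0.0918
grip_force: 0.0
```

Run:
```python
from h import *
s,c=look('wrist','w1.png'); print(s['tool_pos'],s['tool_rot'],s['contact_force'])
print(proj(s,c,[.476,.344,.038]),proj(s,c,[.422,.262,.07]))
```

```text
[0.4782047  0.34181766 0.17111028] [ 3.14060692e+00 -1.49671753e-03  9.65371568e-01] [-0.74757947  1.02866581 -0.24420642]
[319.22913986 195.90305629] [321.80635823 305.73573363]
```

View pics/w1.png

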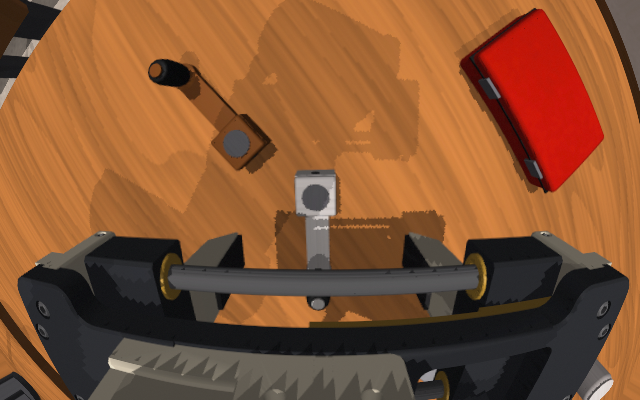

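The wrist view shows the boss top centred at about (316,196), the arm running down to the grip at (318,303), the brown crank at (236,144) and the case to the right. I'll measure the boss top.

```bash
cat >> h.py <<'E'
def disc(s,c,uv,z,w=26,thr=110):
    """dark disc in the light boss top: centroid -> world"""
    g=cv2.cvtColor(c['pixels'],cv2.COLOR_RGB2GRAY).astype(float); u0,v0=map(int,uv)
    sub=(g[v0-w:v0+w,u0-w:u0+w]<thr).astype(np.uint8)
    n,l,st,ce=cv2.connectedComponentsWithStats(sub); k=l[w,w]
    uv=ce[k]+[u0-w,v0-w]; return uv,st[k],onz(s,c,*uv,z)
E
python3 - <<'E'
from h import *
s,c=look('wrist')
print(disc(s,c,(316,197),.038))
g=cv2.cvtColor(c['pixels'],cv2.COLOR_RGB2GRAY)
print(g[197,285:350].tolist());print(g[165:225,316].tolist())
print(onz(s,c,318,303,.07), onz(s,c,296,196,.038),onz(s,c,336,196,.038))
hsv=cv2.cvtColor(c['pixels'],cv2.COLOR_RGB2HSV); m=((hsv[...,1]<40)&(hsv[...,2]>130)).astype(np.uint8); m[:165]=0;m[240:]=0;m[:,:285]=0;m[:,350:]=0
m=cv2.morphologyEx(m,cv2.MORPH_CLOSE,np.ones((25,25)))
cs,_=cv2.findContours(m,0,2); k=max(cs,key=cv2.contourArea);print(cv2.minAreaRect(k))
E
```

```text
(array([314.82490975, 197.3465704 ]), array([ 12,  14,  27,  26, 554], dtype=int32), array([0.47215426, 0.34510819, 0.038     ]))
[109, 108, 106, 104, 106, 108, 111, 113, 114, 102, 145, 162, 167, 169, 168, 168, 126, 87, 78, 76, 77, 75, 75, 77, 77, 76, 74, 77, 77, 78, 75, 76, 76, 76, 75, 76, 78, 76, 76, 75, 76, 82, 92, 128, 178, 208, 208, 208, 192, 169, 130, 70, 75, 75, 75, 105, 133, 136, 137, 137, 137, 136, 135, 135, 137]
[115, 114, 113, 114, 107, 86, 64, 29, 26, 74, 99, 91, 136, 158, 168, 172, 174, 172, 172, 120, 73, 77, 77, 78, 77, 77, 77, 77, 78, 77, 78, 77, 76, 76, 76, 76, 76, 75, 76, 76, 75, 76, 76, 76, 76, 79, 144, 168, 168, 164, 138, 182, 199, 197, 184, 124, 121, 121, 121, 120]
[0.42104266 0.26647492 0.07      ] [0.45864558 0.35605273 0.038     ] [0.48887899 0.33506761 0.038     ]
((314.95709228515625, 203.86953735351562), (56.769813537597656, 40.69643020629883), 88.49256896972656)
```

```bash
python3 -c "
from h import *
go(.4722,.3451,.026,.993)"
```

```text
go [-0.019 -0.12   2.426] -0.028
```

Call:
step_arm:
  motion:
    - [[-0.02,-0.12,0.4],-0.028]
    - [[-0.02,-0.12,0.9],-0.028]
    - [[-0.02,-0.12,1.4],-0.028]
    - [[-0.02,-0.12,1.9],-0.028]
    - [[-0.02,-0.12,2.2],-0.028]
    - [[-0.02,-0.12,2.4],-0.028]
    - [[-0.02,-0.12,2.43],-0.028]
    - [[-0.02,-0.12,2.43],-0.028]

```text
time: 3.85
tool_pos: [0.4715, 0.3453, 0.0248]
tool_rot: [3.141, -0.001, 0.994]
contact_force: [-1.1, 0.0, 0.3]
opening: 0.0919
grip_force: 0.0
```

Call:
step_arm:
  motion:
    - [[0,0,0],0]
    - [[0,0,0],0]
    - [[0,0,0],0]
    - [[0,0,0],0]
    - [[0,0,0],0]
    - [[0,0,0],0]
  hand: 255
  squeeze: 30

```text
time: 4.6
tool_pos: [0.471, 0.345, 0.024]
tool_rot: [3.141, 0.0, 0.994]
contact_force: [-0.1, -0.1, 0.8]
opening: 0.0378
grip_force: 30.0
```

Run:
```python
from h import *
s,c=look('wrist','w2.png'); print(s)
uv=proj(s,c,[s['tool_pos'][0],s['tool_pos'][1],.038]);print(uv)
g=cv2.cvtColor(c['pixels'],cv2.COLOR_RGB2GRAY)
cv2.imwrite('pics/w2c.png',cv2.resize(c['pixels'][190:390,220:420,::-1],(600,600),interpolation=cv2.INTER_CUBIC))
```

```text
{'time': 4.6, 'qpos': array([ 5.01046613e-01,  6.96887663e-01,  1.59661953e+00, -2.40734004e-04,
        8.47995154e-01,  1.07814221e+00]), 'qvel': array([ 0.00032641, -0.00058274, -0.00214543,  0.00132081,  0.00161419,
       -0.00085471]), 'joint_efforts': array([ 1.27860457e-01, -5.37941837e+01, -1.78642023e+01,  1.25132147e-01,
        1.17233401e-02,  2.03763926e-02]), 'tool_pos': array([0.47104636, 0.34501951, 0.02404433]), 'tool_rot': array([3.14139087e+00, 5.84058125e-06, 9.93859959e-01]), 'contact_force': array([-0.07943908, -0.07203204,  0.77754691]), 'torque': array([-0.02277846,  0.01907794, -0.01463754]), 'grip_force': 29.998501483350992, 'opening': 0.03781594454160451}
[322.59447779 277.78688633]
```

View pics/w2c.png

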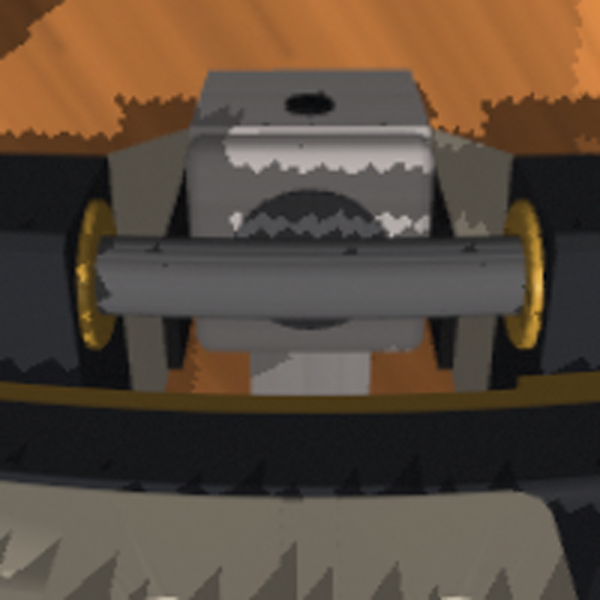

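Gripped squarely: boss top and disc centred in the jaws, disc at about (323,276) full frame against the axis projection (323,278). Next I lift and look at the square from the same relative height as the crank.

Call:
step_arm:
  motion:
    - [[0,0,-0.3],0]
    - [[0,0,-0.9],0]
    - [[0,0,-1.6],0]
    - [[0,0,-2.4],0]
    - [[0,0,-3.2],0]
    - [[0,0,-4.0],0]
    - [[-0.3,0.27,-4.7],0]
    - [[-0.8,0.75,-5.2],0]
    - [[-1.4,1.27,-5.6],0]
    - [[-2.0,1.8,-5.82],0]

```text
time: 5.9
tool_pos: [0.4956, 0.1842, 0.3754]
tool_rot: [3.14, -0.001, 0.994]
contact_force: [0.5, -1.1, -5.0]
opening: 0.038
grip_force: 30.0
```

Call:
step_arm:
  motion:
    - [[-0.5,0.45,0],0]
    - [[-1.1,1.0,0],0]
    - [[-1.7,1.52,0],0]
    - [[-2.15,1.93,0],0]
    - [[-2.33,2.09,0],0]
    - [[-2.33,2.09,0],0]
    - [[-2.33,2.09,0],0]
    - [[-2.33,2.09,0],0]

```text
time: 6.9
tool_pos: [0.5247, 0.0012, 0.3735]
tool_rot: [-3.142, -0.0, 0.995]
contact_force: [-0.4, 0.5, -4.8]
opening: 0.0377
grip_force: 30.0
```

Run:
```python
from h import *
s,c=look('wrist','w3.png'); print(s['tool_pos'],s['tool_rot'],s['contact_force'],s['opening'])
cv2.imwrite('pics/w3c.png',cv2.resize(c['pixels'][120:270,220:420,::-1],(800,600),interpolation=cv2.INTER_CUBIC))
```

```text
[0.52466109 0.00119473 0.37345325] [-3.14154384e+00 -2.38749100e-04  9.95471844e-01] [-0.38789493  0.49764335 -4.78083169] 0.03773536206928733
```

View pics/w3c.png

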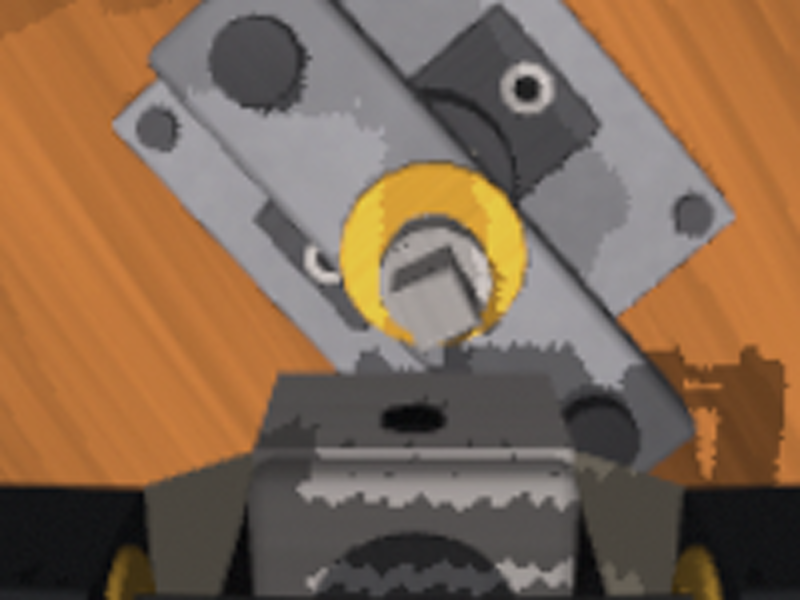

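The square's top is at crop (388..478, 263..350), about (328,197) full frame, rotated around 22° in the image. The brass nut is at (328,183). I'll segment it.

Run:
```python
from h import *
im=cv2.imread('pics/w3.png'); s=robot.observe()
_,c=look('wrist')
hsv=cv2.cvtColor(im,cv2.COLOR_BGR2HSV)
print('V');print('\n'.join(' '.join('%3d'%v for v in r) for r in hsv[180:212,312:346,2]))
```

```text
V
229 229 227 223 203 140 106 120 139 149 162 166 167 169 167 164 167 168 166 158 157 167 170 169 163 141 102 110 166 213 229 229 229 229
229 228 225 208 170 120 119 150 162 114 158 167 167 167 167 164 161 159 148 122 120 159 169 169 168 168 148 102 127 191 229 229 229 229
229 229 224 200 125 128 120 130 167 173 172 169 166 166 167 165 139 107  84  83  72 153 169 169 168 169 196 144 104 162 229 229 229 229
229 229 219 161 112 149 158 158 165 168 172 170 167 159 135 111  98  90  84  84  77 117 153 168 168 169 198 192 156 162 229 229 229 229
229 229 213 129 133 157 164 163 164 166 171 157 136 119 102  87  84  84  84  84  78  83 141 169 168 169 198 203 188 178 199 227 229 229
229 229 210 107 152 162 165 164 160 150 143 125 101  85  85  86  85  84  82  79  82  64 120 156 168 168 186 198 202 184 148 203 224 229
229 229 211 119 165 167 160 153 143 117  92  85  84  84  85  79  82  87  89  86  98  72  87 133 168 168 167 193 204 185 129 156 218 229
229 229 219 164 170 165 142 110  84  85  85  85  85  84  83  66  76  96 109 116 125  93  67 113 165 169 169 190 202 195 167 160 216 228
229 229 21
[... 2553 characters left out ...]
 124 101 128 130 149
136 120 114 155 155 155 155 155 152 124 112 114 130 148 144 139 135 135 120  70  70  70  70  91 111  71  80  92  97  97  97  96  96 123
 94  95 113 149 156 157 157 156 154 155 122 111 116 122 109 131 134 134 118  69  70  71  70  70  70  71  91  97  97  97  98  98  97  97
 94  95  94 104 152 157 157 157 155 155 155 126 107 117 121 132 134 134 119  69  69  69  71  70  70  71  92  97  96  97  97  97  97  96
 94  94  94  95 108 146 158 157 156 157 157 151 132 107 111 122 131 135 119  70  70  70  70  70  74  92  96  97  96  97  97  98  97  96
 95  94  94  95  95 116 143 147 129 157 130 144 150 133 106  92  96  99  92  69  70  70  70  69  72  80  93  95  96  96  96  97  97  97
```

Run:
```python
from h import *
s,c=look('wrist')
p=onz(s,c,327.25,196.9,.2395); print('shaft',p)
b=onz(s,c,323.3,276.3,s['tool_pos'][2]+.014); Rt=R.from_euler('xyz',s['tool_rot']).as_matrix()
print('boss off tool', Rt.T@(b-s['tool_pos']))
yaw=s['tool_rot'][2]+.425; x=np.array([np.cos(yaw),np.sin(yaw)])
go(*(p[:2]-.03*x),.325,yaw)
```

```text
shaft [ 0.52778742 -0.00203115  0.2395    ]
boss off tool [ 0.00084004  0.00033401 -0.01399994]
go [-0.466  0.273  0.806] -0.425
```

Call:
step_arm:
  motion:
    - [[-0.2,0.1,0.2],-0.15]
    - [[-0.4,0.2,0.5],-0.3]
    - [[-0.466,0.273,0.8],-0.425]
    - [[-0.466,0.273,0.8],-0.425]
    - [[-0.466,0.273,0.8],-0.425]
    - [[-0.466,0.273,0.8],-0.425]

```text
time: 7.8
tool_pos: [0.5236, -0.0321, 0.3262]
tool_rot: [3.14, 0.0, 1.418]
contact_force: [0.3, -0.4, -5.3]
opening: 0.0373
grip_force: 30.0
```

Run:
```python
from h import *
s,c=look('wrist','w4.png'); print(s['tool_pos'],s['tool_rot'],s['contact_force'],s['opening'])
uv=proj(s,c,[.5278,-.002,.2395]);print(uv)
u,v=map(int,uv)
cv2.imwrite('pics/w4c.png',cv2.resize(c['pixels'][v-50:v+50,u-60:u+60,::-1],(720,600),interpolation=cv2.INTER_CUBIC));print(u-60,v-50)
```

```text
[ 0.52363384 -0.03206857  0.32623604] [3.13995021e+00 1.12934373e-04 1.41797805e+00] [ 0.30972386 -0.37338151 -5.30084461] 0.03729722389512871
[322.01418126 173.16107069]
262 123
```

View pics/w4c.png

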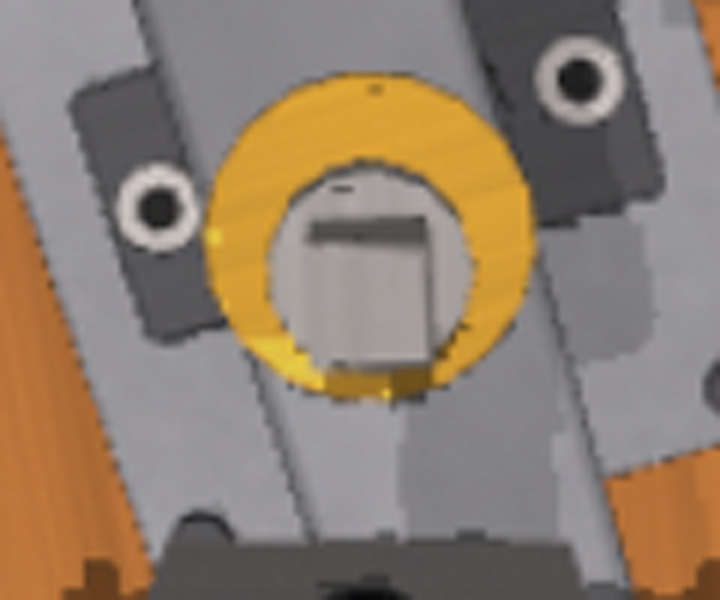

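The square's top now spans crop x 303–430, y 242–365, so its centre is at (322.7,173.2) full frame. That is 21 px across, as expected for 16 mm, and aligned within about 2°.

Run:
```python
from h import *
s,c=look('wrist')
p=onz(s,c,322.7,173.2,.2395); print('shaft',p)
Rt=R.from_euler('xyz',s['tool_rot']).as_matrix()
t=p-Rt@np.array([.0009,.0002,0]); print(t); go(t[0],t[1],.275,s=s)
```

```text
shaft [ 0.52825221 -0.00212243  0.2395    ]
[ 0.52791777 -0.00298159  0.23949978]
go [ 0.491 -0.004  0.852] None
```

Call:
step_arm:
  motion:
    - [[0.25,0,0.2],0]
    - [[0.49,0,0.4],0]
    - [[0.49,0,0.7],0]
    - [[0.49,0,0.85],0]
    - [[0.49,0,0.85],0]
    - [[0.49,0,0.85],0]

```text
time: 8.65
tool_pos: [0.5281, -0.0033, 0.2748]
tool_rot: [3.141, 0.0, 1.419]
contact_force: [0.0, 0.6, -4.4]
opening: 0.0379
grip_force: 30.0
```

Run:
```python
from h import *
s=robot.observe(); print(s['tool_pos'],s['tool_rot'],s['contact_force']); go(.52792,-.00298,.258,s=s)
```

```text
[ 0.52810301 -0.00328624  0.2748018 ] [3.14057268e+00 5.72437982e-05 1.41875758e+00] [ 0.03940294  0.60128196 -4.40842226]
go [ 0.005 -0.004  0.28 ] None
```

Within 0.3 mm. Lowering gently to the tip of the square.

Call:
step_arm:
  motion:
    - [[0,0,0.06],0]
    - [[0,0,0.12],0]
    - [[0,0,0.18],0]
    - [[0,0,0.22],0]
    - [[0,0,0.26],0]
    - [[0,0,0.28],0]
    - [[0,0,0.3],0]
    - [[0,0,0.3],0]

```text
time: 9.65
tool_pos: [0.5278, -0.0033, 0.2563]
tool_rot: [3.141, 0.0, 1.419]
contact_force: [-0.0, -0.6, -5.1]
opening: 0.0382
grip_force: 30.0
```

It is already about 7 mm over the square without contact. Continuing down.

Call:
step_arm:
  motion:
    - [[0,0,0.04],0]
    - [[0,0,0.08],0]
    - [[0,0,0.12],0]
    - [[0,0,0.16],0]
    - [[0,0,0.2],0]
    - [[0,0,0.23],0]
    - [[0,0,0.25],0]
    - [[0,0,0.25],0]

```text
time: 10.65
tool_pos: [0.5278, -0.0033, 0.2412]
tool_rot: [3.142, 0.0, 1.419]
contact_force: [0.9, -0.2, -5.7]
opening: 0.0379
grip_force: 30.0
```

Call:
step_arm:
  motion:
    - [[0,0,0.02],0]
    - [[0,0,0.035],0]
    - [[0,0,0.05],0]
    - [[0,0,0.05],0]

```text
time: 11.15
tool_pos: [0.5278, -0.0033, 0.2384]
tool_rot: [3.141, 0.0, 1.419]
contact_force: [1.2, 0.6, -2.8]
opening: 0.0376
grip_force: 30.0
```

Call:
step_arm:
  motion:
    - [[0,0,0.01],0]
    - [[0,0,0.015],0]
    - [[0,0,0.015],0]
    - [[0,0,0.015],0]

```text
time: 11.65
tool_pos: [0.5279, -0.0034, 0.2383]
tool_rot: [3.14, 0.0, 1.419]
contact_force: [-1.4, 0.2, 5.0]
opening: 0.0382
grip_force: 30.0
```

Seated: the underside is at 0.214, within the shoulder range, and the contact force is up. Release, rise and look at the grip.

Call:
step_arm:
  motion:
    - [[0,0,0],0]
    - [[0,0,0],0]
    - [[0,0,0],0]
    - [[0,0,0],0]
    - [[0,0,-0.5],0]
    - [[0,0,-1.2],0]
    - [[0,0,-2.0],0]
    - [[-0.6,0,-2.7],0]
    - [[-1.3,0,-2.7],0]
    - [[-1.56,0,-2.7],0]
  hand: 0

```text
time: 12.9
tool_pos: [0.5133, -0.0975, 0.3996]
tool_rot: [3.141, 0.0, 1.417]
contact_force: [-0.2, 0.5, -0.6]
opening: 0.0918
grip_force: 0.0
```

Call:
step_arm:
  motion:
    - [[0,0,0],0]
    - [[0,0,0],0]

```text
time: 13.15
tool_pos: [0.5137, -0.0949, 0.399]
tool_rot: [-3.141, -0.001, 1.42]
contact_force: [1.4, 0.8, -0.2]
opening: 0.0921
grip_force: 0.0
```

Run:
```python
from h import *
s,c=look('wrist','w5.png'); print(s['tool_pos'],s['tool_rot'],s['contact_force'],s['opening'])
print(proj(s,c,[.5138,-.0962,.284]),proj(s,c,[.5282,-.0023,.252]))
cv2.imwrite('pics/w5c.png',cv2.resize(c['pixels'][50:300,170:470,::-1],(720,600),interpolation=cv2.INTER_CUBIC))
```

```text
[ 0.51367084 -0.09488175  0.39902138] [-3.14080034e+00 -6.16876786e-04  1.41951200e+00] [ 1.36571904  0.82555202 -0.24273171] 0.09206766490972682
[323.3178897  203.17545191] [323.36304235  93.53236017]
```

View pics/w5c.png

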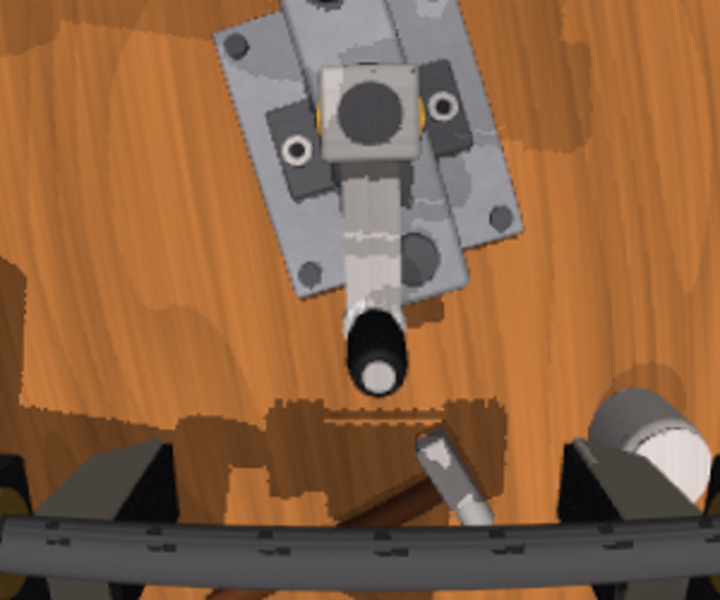

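The crank sits on the screw: boss disc at (324,97) full frame, grip top at (328,207), and the hammer and tin well below. I'll compute the grip position.

Run:
```python
from h import *
s,c=look('wrist')
g=onz(s,c,327.9,207.1,.284); b=onz(s,c,324.2,96.7,.252)
print(s['tool_pos'],'grip',g,'boss',b, np.linalg.norm((g-b)[:2]), np.degrees(np.arctan2(*(g-b)[[1,0]])))
go(g[0],g[1],.2545,s=s)
```

```text
[ 0.51372996 -0.09477253  0.39910403] grip [ 0.51726464 -0.10023052  0.284     ] boss [ 0.52855578 -0.00524379  0.252     ] 0.09565547025041618 -96.77898224780309
go [-0.082  0.073  2.41 ] None
```

Call:
step_arm:
  motion:
    - [[-0.03,0.06,0.5],0]
    - [[-0.03,0.06,1.1],0]
    - [[-0.03,0.06,1.7],0]
    - [[-0.03,0.06,2.1],0]
    - [[-0.03,0.06,2.35],0]
    - [[-0.03,0.06,2.41],0]
    - [[-0.03,0.06,2.41],0]
    - [[-0.03,0.06,2.41],0]

```text
time: 14.25
tool_pos: [0.5173, -0.0983, 0.2558]
tool_rot: [3.14, 0.0, 1.419]
contact_force: [-0.9, -1.5, 0.0]
opening: 0.0914
grip_force: 0.0
```

Call:
step_arm:
  motion:
    - [[0,0,0],0]
    - [[0,0,0],0]
    - [[0,0,0],0]
    - [[0,0,0],0]
    - [[0,0,0],0]
    - [[0,0,0],0]
    - [[0,0,0],0]
  hand: 255
  squeeze: 10

```text
time: 15.12
tool_pos: [0.5169, -0.0982, 0.2548]
tool_rot: [3.142, 0.0, 1.419]
contact_force: [1.0, -0.4, -0.3]
opening: 0.026
grip_force: 0.0
```

```bash
cat >> h.py <<'E'
A=np.array([.5282,-.0023]); Z0=.2545; F0=-96.8; r=.095
def circ(f0,f1,n,lead=0,s=None):
    """rows winding grip from f0 to f1 deg; z by pitch"""
    s=s or robot.observe(); Rt=R.from_euler('xyz',s['tool_rot']).as_matrix(); P=lambda f:np.array([*(A+r*np.array([np.cos(np.radians(f)),np.sin(np.radians(f))])),Z0+.016*min(0,f-F0)/360])
    print([[ (Rt.T@(P(f)-P(f0))/.06).round(2).tolist(),0] for f in np.linspace(f0,f1,n+1)[1:]])
def stat(f0=np.zeros(3)):
    s=robot.observe(); p=s['tool_pos'][:2]-A; f=np.arctan2(p[1],p[0]); F=np.array(s['contact_force'])
    er=np.array([np.cos(f),np.sin(f)]); et=np.array([np.sin(f),-np.cos(f)])
    print('t',s['time'],'phi',np.degrees(f).round(2),'r',np.hypot(*p).round(4),'z',s['tool_pos'][2].round(4),'Frad',(F[:2]@er).round(2),'Fcw',(F[:2]@et).round(2),'Fz',F[2].round(2),'open',s['opening'].round(4)); return s
E
python3 - <<'E'
from h import *
stat(); circ(-96.8,-156.8,8)
E
```

```text
Traceback (most recent call last):
  File "h.py", line 50, in stat
    print('t',s['time'],'phi',np.degrees(f).round(2),'r',np.hypot(*p).round(4),'z',s['tool_pos'][2].round(4),'Frad',(F[:2]@er).round(2),'Fcw',(F[:2]@et).round(2),'Fz',F[2].round(2),'open',s['opening'].round(4)); return s
                                                                                                                                                                                            ^^^^^^^^^^^^^^^^^^
AttributeError: 'float' object has no attribute 'round'
```

```bash
sed -i "s/s\['opening'\].round(4)/round(s['opening'],4)/" h.py
python3 - <<'E'
from h import *
stat(); circ(-96.8,-156.8,8)
E
```

```text
t 15.125 phi -96.73 r 0.0965 z 0.2548 Frad 0.32 Fcw -1.09 Fz -0.28 open 0.026
[[[0.01, -0.21, 0.01], 0], [[0.04, -0.41, 0.01], 0], [[0.1, -0.61, 0.02], 0], [[0.19, -0.8, 0.02], 0], [[0.29, -0.97, 0.03], 0], [[0.43, -1.13, 0.03], 0], [[0.58, -1.28, 0.04], 0], [[0.75, -1.4, 0.04], 0]]
```

Call:
step_arm:
  motion:
    - [[0,0,0],0]
    - [[0,0,0],0]
    - [[0,0,0],0]

```text
time: 15.5
tool_pos: [0.517, -0.0982, 0.2548]
tool_rot: [3.141, 0.0, 1.419]
contact_force: [-0.7, -0.7, 0.3]
opening: 0.0237
grip_force: 10.0
```

Call:
step_arm:
  motion:
    - [[0.03,-0.21,0.01],0]
    - [[0.06,-0.41,0.01],0]
    - [[0.12,-0.61,0.02],0]
    - [[0.21,-0.8,0.02],0]
    - [[0.31,-0.97,0.03],0]
    - [[0.45,-1.13,0.03],0]
    - [[0.6,-1.28,0.04],0]
    - [[0.77,-1.4,0.04],0]
    - [[0.77,-1.4,0.04],0]

```text
time: 16.62
tool_pos: [0.4395, -0.039, 0.2527]
tool_rot: [-3.14, 0.0, 1.42]
contact_force: [-6.5, -2.5, 5.5]
opening: 0.0245
grip_force: 10.1
```

Run:
```python
from h import *
stat(); circ(-156.8,-226.8,9)
```

```text
t 16.625 phi -157.55 r 0.096 z 0.2527 Frad 6.96 Fcw 0.14 Fz 5.46 open 0.0245
[[[0.19, -0.1, 0.01], 0], [[0.39, -0.17, 0.01], 0], [[0.6, -0.22, 0.02], 0], [[0.82, -0.24, 0.02], 0], [[1.03, -0.23, 0.03], 0], [[1.24, -0.19, 0.03], 0], [[1.44, -0.12, 0.04], 0], [[1.64, -0.02, 0.05], 0], [[1.81, 0.1, 0.05], 0]]
```

Radial force shows the axis is about 1.5 mm nearer the robot than my estimate, so I offset the next rows by that.

Call:
step_arm:
  motion:
    - [[0.19,-0.12,0],0]
    - [[0.39,-0.2,0],0]
    - [[0.6,-0.25,0.01],0]
    - [[0.82,-0.27,0.01],0]
    - [[1.03,-0.26,0.02],0]
    - [[1.24,-0.22,0.02],0]
    - [[1.44,-0.15,0.03],0]
    - [[1.64,-0.05,0.04],0]
    - [[1.81,0.07,0.04],0]
    - [[1.81,0.07,0.04],0]

```text
time: 17.88
tool_pos: [0.4606, 0.069, 0.2495]
tool_rot: [-3.138, -0.001, 1.42]
contact_force: [-6.2, 4.4, 5.9]
opening: 0.0249
grip_force: 10.0
```

```bash
sed -i 's/^A=np.array(\[.5282,-.0023\])/A=np.array([.5267,-.0023])/' h.py
python3 - <<'E'
from h import *
stat(); circ(-226.8,-286.8,8)
E
```

```text
t 17.875 phi 132.83 r 0.0972 z 0.2495 Frad 7.5 Fcw -1.56 Fz 5.86 open 0.0249
[[[0.15, 0.14, 0.01], 0], [[0.29, 0.3, 0.01], 0], [[0.4, 0.47, 0.02], 0], [[0.49, 0.66, 0.02], 0], [[0.56, 0.85, 0.03], 0], [[0.59, 1.06, 0.03], 0], [[0.6, 1.26, 0.03], 0], [[0.59, 1.47, 0.04], 0]]
```

Call:
step_arm:
  motion:
    - [[0.17,0.12,0.0],0]
    - [[0.31,0.28,0.0],0]
    - [[0.42,0.46,0.01],0]
    - [[0.51,0.65,0.01],0]
    - [[0.58,0.84,0.02],0]
    - [[0.61,1.05,0.02],0]
    - [[0.62,1.25,0.02],0]
    - [[0.61,1.46,0.03],0]
    - [[0.61,1.46,0.03],0]

```text
time: 19.0
tool_pos: [0.5548, 0.0924, 0.2476]
tool_rot: [-3.141, -0.004, 1.419]
contact_force: [0.9, 8.7, 3.7]
opening: 0.0243
grip_force: 10.0
```

Call:
step_arm:
  motion:
    - [[0,0,0],0]
    - [[0,0,0],0]
    - [[0,0,0],0]
  hand: 160

```text
time: 19.38
tool_pos: [0.5536, 0.0897, 0.2478]
tool_rot: [-3.141, 0.0, 1.419]
contact_force: [-0.1, 0.6, 0.0]
opening: 0.0344
grip_force: 0.0
```

Call:
step_arm:
  motion:
    - [[0,0,0],0]
    - [[0,0,0],0]
    - [[0,0,0],0]
    - [[0,0,0],0]
  hand: 255

```text
time: 19.88
tool_pos: [0.5534, 0.0897, 0.2482]
tool_rot: [-3.141, 0.0, 1.419]
contact_force: [-1.2, -0.3, 0.4]
opening: 0.0245
grip_force: 10.0
```

Run:
```python
from h import *
stat(); circ(-286.8,-326.8,8)
```

```text
t 19.875 phi 73.8 r 0.0958 z 0.2482 Frad -0.66 Fcw -1.11 Fz 0.41 open 0.0245
[[[-0.03, 0.14, 0.0], 0], [[-0.06, 0.27, 0.01], 0], [[-0.11, 0.4, 0.01], 0], [[-0.17, 0.52, 0.01], 0], [[-0.24, 0.64, 0.02], 0], [[-0.32, 0.75, 0.02], 0], [[-0.41, 0.86, 0.03], 0], [[-0.51, 0.96, 0.03], 0]]
```

Call:
step_arm:
  motion:
    - [[-0.03,0.14,0.0],0]
    - [[-0.06,0.27,0.01],0]
    - [[-0.11,0.4,0.01],0]
    - [[-0.17,0.52,0.01],0]
    - [[-0.24,0.64,0.02],0]
    - [[-0.32,0.75,0.02],0]
    - [[-0.41,0.86,0.03],0]
    - [[-0.51,0.96,0.03],0]
    - [[-0.51,0.96,0.03],0]

```text
time: 21.0
tool_pos: [0.6077, 0.0506, 0.2472]
tool_rot: [3.137, -0.001, 1.418]
contact_force: [2.3, 4.7, 4.5]
opening: 0.0248
grip_force: 10.1
```

```bash
sed -i 's/^A=np.array(\[.5267,-.0023\])/A=np.array([.5262,-.0022])/' h.py
python3 - <<'E'
from h import *
stat(); circ(-326.8,-356.8,10)
print(robot.observe()['qpos'])
E
```

```text
t 21.0 phi 32.93 r 0.0972 z 0.2472 Frad 4.5 Fcw -2.73 Fz 4.5 open 0.0248
[[[-0.06, 0.05, 0.0], 0], [[-0.13, 0.1, 0.0], 0], [[-0.2, 0.15, 0.01], 0], [[-0.27, 0.19, 0.01], 0], [[-0.34, 0.23, 0.01], 0], [[-0.42, 0.27, 0.01], 0], [[-0.49, 0.3, 0.02], 0], [[-0.57, 0.33, 0.02], 0], [[-0.65, 0.35, 0.02], 0], [[-0.73, 0.37, 0.02], 0]]
[-4.28948142e-02  4.95348897e-01  1.27271818e+00  7.63195433e-04
  1.36929707e+00  1.09447592e-01]
```

Call:
step_arm:
  motion:
    - [[-0.05,0.06,0.0],0]
    - [[-0.12,0.11,0.0],0]
    - [[-0.19,0.16,0.0],0]
    - [[-0.26,0.2,0.01],0]
    - [[-0.33,0.25,0.01],0]
    - [[-0.33,0.25,0.01],0]
    - [[-0.33,0.25,0.01],0]

```text
time: 21.88
tool_pos: [0.619, 0.0286, 0.2466]
tool_rot: [3.138, -0.0, 1.419]
contact_force: [2.8, 3.8, 6.1]
opening: 0.0248
grip_force: 10.1
```

Run:
```python
from h import *
stat(); circ(-341.8,-371.8,10)
```

```text
t 21.875 phi 18.35 r 0.0978 z 0.2466 Frad 3.88 Fcw -2.71 Fz 6.11 open 0.0248
[[[-0.07, 0.04, 0.0], 0], [[-0.15, 0.07, 0.0], 0], [[-0.23, 0.09, 0.01], 0], [[-0.31, 0.12, 0.01], 0], [[-0.39, 0.14, 0.01], 0], [[-0.47, 0.15, 0.01], 0], [[-0.55, 0.16, 0.02], 0], [[-0.64, 0.17, 0.02], 0], [[-0.72, 0.17, 0.02], 0], [[-0.8, 0.17, 0.02], 0]]
```

Call:
step_arm:
  motion:
    - [[0,0,0],0]
    - [[0,0,0],0]
    - [[0,0,0],0]
  squeeze: 3

```text
time: 22.25
tool_pos: [0.6181, 0.0287, 0.2459]
tool_rot: [3.141, 0.0, 1.419]
contact_force: [2.4, 1.7, 2.5]
opening: 0.0256
grip_force: 3.0
```

```bash
cat >> h.py <<'E'
def avg(n=8):
    L=[]
    for _ in range(n):
        L.append(np.r_[robot.observe()['contact_force'],robot.observe()['torque']]); robot.read_camera('top')
    s=stat(); F=np.mean(L,0); p=s['tool_pos'][:2]-A; f=np.arctan2(p[1],p[0]); Rt=R.from_euler('xyz',s['tool_rot']).as_matrix()
    print('avg rad',(F[0]*np.cos(f)+F[1]*np.sin(f)).round(2),'cw',(F[0]*np.sin(f)-F[1]*np.cos(f)).round(2),'tool',(Rt.T@F[:3]).round(2),'sd',np.std(L,0)[:3].round(2))
E
python3 - <<'E'
from h import *
avg(4)
E
```

```text
t 22.45 phi 18.76 r 0.0968 z 0.2458 Frad 3.57 Fcw -0.87 Fz 2.11 open 0.0254
avg rad 3.7 cw -0.39 tool [ 2.05  3.11 -2.72] sd [0.68 0.21 0.35]
```

Squeeze 3 N slips at about 3.4 N, so friction is about 0.57. A squeeze near 5.5 N therefore caps the pull at around 6 N, which is a natural torque limiter along tool x. Wind on in short steps.

Call:
step_arm:
  motion:
    - [[-0.07,0.04,0],0]
    - [[-0.15,0.07,0],0]
    - [[-0.23,0.1,0],0]
    - [[-0.23,0.1,0],0]
    - [[-0.23,0.1,0],0]
  squeeze: 5.5

```text
time: 23.08
tool_pos: [0.622, 0.0142, 0.2461]
tool_rot: [3.14, -0.0, 1.419]
contact_force: [3.3, 2.7, 4.4]
opening: 0.0255
grip_force: 5.5
```

Run:
```python
from h import *
avg(4); circ(-350.8,-380.8,10)
```

```text
t 23.275 phi 9.74 r 0.0972 z 0.2461 Frad 4.73 Fcw -2.27 Fz 4.74 open 0.025
avg rad 4.2 cw -2.07 tool [ 3.3   3.33 -4.22] sd [0.47 0.19 0.11]
[[[-0.08, 0.02, 0.0], 0], [[-0.16, 0.04, 0.0], 0], [[-0.24, 0.06, 0.01], 0], [[-0.32, 0.07, 0.01], 0], [[-0.41, 0.07, 0.01], 0], [[-0.49, 0.08, 0.01], 0], [[-0.57, 0.07, 0.02], 0], [[-0.65, 0.07, 0.02], 0], [[-0.74, 0.06, 0.02], 0], [[-0.82, 0.04, 0.02], 0]]
```

Call:
step_arm:
  motion:
    - [[-0.08,0.035,-0.01],0]
    - [[-0.16,0.055,-0.02],0]
    - [[-0.24,0.075,-0.02],0]
    - [[-0.24,0.075,-0.02],0]
    - [[-0.24,0.075,-0.02],0]

```text
time: 23.9
tool_pos: [0.6238, -0.0007, 0.2469]
tool_rot: [-3.141, 0.0, 1.419]
contact_force: [3.6, 1.6, 2.0]
opening: 0.0247
grip_force: 5.5
```

Run:
```python
from h import *
avg(3); circ(-359.8,-389.8,10)
```

```text
t 24.05 phi 0.99 r 0.0976 z 0.2469 Frad 2.93 Fcw -1.31 Fz 1.22 open 0.0253
avg rad 3.84 cw -1.73 tool [ 2.35  3.49 -1.99] sd [0.14 0.34 0.14]
[[[-0.08, 0.01, 0.0], 0], [[-0.16, 0.02, 0.0], 0], [[-0.25, 0.02, 0.01], 0], [[-0.33, 0.02, 0.01], 0], [[-0.41, 0.01, 0.01], 0], [[-0.5, -0.0, 0.01], 0], [[-0.58, -0.02, 0.02], 0], [[-0.66, -0.04, 0.02], 0], [[-0.74, -0.06, 0.02], 0], [[-0.81, -0.09, 0.02], 0]]
```

Call:
step_arm:
  motion:
    - [[-0.08,0.02,0],0]
    - [[-0.16,0.035,0],0]
    - [[-0.25,0.035,0.01],0]
    - [[-0.25,0.035,0.01],0]
    - [[-0.25,0.035,0.01],0]

```text
time: 24.68
tool_pos: [0.6237, -0.0159, 0.2464]
tool_rot: [3.141, 0.0, 1.418]
contact_force: [2.6, 1.8, 2.0]
opening: 0.0247
grip_force: 5.5
```

Run:
```python
from h import *
avg(3); circ(-368.8,-398.8,10)
```

```text
t 24.825 phi -7.88 r 0.0984 z 0.2465 Frad 2.56 Fcw -1.56 Fz 2.13 open 0.0246
avg rad 2.62 cw -1.98 tool [ 2.02  2.59 -1.9 ] sd [0.43 0.71 0.13]
[[[-0.08, -0.0, 0.0], 0], [[-0.17, -0.01, 0.0], 0], [[-0.25, -0.02, 0.01], 0], [[-0.33, -0.04, 0.01], 0], [[-0.41, -0.05, 0.01], 0], [[-0.49, -0.08, 0.01], 0], [[-0.57, -0.11, 0.02], 0], [[-0.64, -0.14, 0.02], 0], [[-0.72, -0.17, 0.02], 0], [[-0.79, -0.21, 0.02], 0]]
```

Call:
step_arm:
  motion:
    - [[-0.08,0.01,0],0]
    - [[-0.17,0,0],0]
    - [[-0.25,-0.01,0.01],0]
    - [[-0.25,-0.01,0.01],0]
    - [[-0.25,-0.01,0.01],0]

```text
time: 25.45
tool_pos: [0.621, -0.0307, 0.246]
tool_rot: [3.141, 0.0, 1.419]
contact_force: [4.7, 0.6, 2.8]
opening: 0.0245
grip_force: 5.5
```

Run:
```python
from h import *
avg(3); circ(-377.8,-407.8,10)
```

```text
t 25.6 phi -16.62 r 0.099 z 0.246 Frad 4.83 Fcw -1.47 Fz 2.91 open 0.0251
avg rad 4.13 cw -2.0 tool [ 1.41  4.37 -2.98] sd [0.36 0.24 0.44]
[[[-0.08, -0.02, 0.0], 0], [[-0.16, -0.03, 0.0], 0], [[-0.24, -0.06, 0.01], 0], [[-0.32, -0.09, 0.01], 0], [[-0.4, -0.12, 0.01], 0], [[-0.47, -0.15, 0.01], 0], [[-0.54, -0.19, 0.02], 0], [[-0.61, -0.24, 0.02], 0], [[-0.68, -0.28, 0.02], 0], [[-0.75, -0.33, 0.02], 0]]
```

Call:
step_arm:
  motion:
    - [[-0.08,0,0],0.12]
    - [[-0.16,-0.015,0],0.24]
    - [[-0.24,-0.045,0],0.35]
    - [[-0.24,-0.045,0],0.35]
    - [[-0.24,-0.045,0],0.35]

```text
time: 26.22
tool_pos: [0.6153, -0.0438, 0.2454]
tool_rot: [-3.14, 0.001, 1.071]
contact_force: [0.1, 2.6, 1.4]
opening: 0.0252
grip_force: 5.5
```

Run:
```python
from h import *
avg(3); circ(-386.8,-416.8,10)
```

```text
t 26.375 phi -24.98 r 0.0984 z 0.2454 Frad -2.07 Fcw -2.36 Fz 1.73 open 0.0254
avg rad -1.42 cw -1.86 tool [ 1.76 -1.54 -1.56] sd [0.73 0.21 0.13]
[[[-0.08, 0.0, 0.0], 0], [[-0.17, -0.0, 0.0], 0], [[-0.25, -0.01, 0.01], 0], [[-0.33, -0.02, 0.01], 0], [[-0.41, -0.04, 0.01], 0], [[-0.49, -0.06, 0.01], 0], [[-0.57, -0.09, 0.02], 0], [[-0.65, -0.12, 0.02], 0], [[-0.72, -0.15, 0.02], 0], [[-0.8, -0.19, 0.02], 0]]
```

Call:
step_arm:
  motion:
    - [[-0.08,0,0],0]
    - [[-0.17,0,0],0]
    - [[-0.25,-0.01,0.005],0]
    - [[-0.25,-0.01,0.005],0]
    - [[-0.25,-0.01,0.005],0]

```text
time: 27.0
tool_pos: [0.6082, -0.0573, 0.2455]
tool_rot: [3.141, 0.0, 1.069]
contact_force: [1.0, 0.2, 1.0]
opening: 0.0248
grip_force: 5.5
```

Run:
```python
from h import *
avg(3); circ(-395.8,-425.8,10)
```

```text
t 27.15 phi -33.82 r 0.0987 z 0.2455 Frad -0.59 Fcw -1.48 Fz 1.35 open 0.0252
avg rad -0.03 cw -1.11 tool [ 1.11  0.07 -0.64] sd [0.36 0.49 0.24]
[[[-0.08, -0.01, 0.0], 0], [[-0.16, -0.03, 0.0], 0], [[-0.24, -0.05, 0.01], 0], [[-0.32, -0.07, 0.01], 0], [[-0.4, -0.1, 0.01], 0], [[-0.48, -0.14, 0.01], 0], [[-0.55, -0.17, 0.02], 0], [[-0.62, -0.21, 0.02], 0], [[-0.69, -0.26, 0.02], 0], [[-0.76, -0.31, 0.02], 0]]
```

Call:
step_arm:
  motion:
    - [[-0.08,-0.01,0],0.06]
    - [[-0.16,-0.03,0],0.12]
    - [[-0.24,-0.05,0.01],0.18]
    - [[-0.24,-0.05,0.01],0.18]
    - [[-0.24,-0.05,0.01],0.18]

```text
time: 27.78
tool_pos: [0.599, -0.0683, 0.2451]
tool_rot: [3.141, -0.0, 0.89]
contact_force: [1.7, 0.8, 2.2]
opening: 0.025
grip_force: 5.5
```

Run:
```python
from h import *
avg(3); circ(-404.8,-434.8,10)
```

```text
t 27.925 phi -42.23 r 0.0983 z 0.2451 Frad 2.11 Fcw -2.74 Fz 1.93 open 0.0253
avg rad 0.99 cw -1.89 tool [ 1.83  1.1  -2.27] sd [0.3  0.07 0.21]
[[[-0.08, -0.01, 0.0], 0], [[-0.16, -0.03, 0.0], 0], [[-0.24, -0.04, 0.01], 0], [[-0.32, -0.07, 0.01], 0], [[-0.4, -0.09, 0.01], 0], [[-0.48, -0.13, 0.01], 0], [[-0.55, -0.16, 0.02], 0], [[-0.63, -0.2, 0.02], 0], [[-0.7, -0.24, 0.02], 0], [[-0.77, -0.29, 0.02], 0]]
```

Call:
step_arm:
  motion:
    - [[-0.08,-0.01,0],0.06]
    - [[-0.16,-0.03,0],0.12]
    - [[-0.24,-0.04,0],0.18]
    - [[-0.24,-0.04,0],0.18]
    - [[-0.24,-0.04,0],0.18]

```text
time: 28.55
tool_pos: [0.588, -0.078, 0.245]
tool_rot: [3.141, -0.0, 0.71]
contact_force: [2.9, -0.5, 2.4]
opening: 0.0248
grip_force: 5.5
```

Run:
```python
from h import *
avg(3); circ(-413.8,-443.8,10)
```

```text
t 28.7 phi -50.83 r 0.0978 z 0.245 Frad 3.56 Fcw -2.35 Fz 1.47 open 0.025
avg rad 2.61 cw -1.82 tool [ 1.75  2.66 -1.72] sd [0.2  0.27 0.51]
[[[-0.08, -0.01, 0.0], 0], [[-0.16, -0.02, 0.0], 0], [[-0.25, -0.04, 0.01], 0], [[-0.33, -0.06, 0.01], 0], [[-0.4, -0.09, 0.01], 0], [[-0.48, -0.12, 0.01], 0], [[-0.56, -0.15, 0.02], 0], [[-0.63, -0.19, 0.02], 0], [[-0.7, -0.23, 0.02], 0], [[-0.77, -0.27, 0.02], 0]]
```

Call:
step_arm:
  motion:
    - [[-0.08,0,0],0.06]
    - [[-0.16,-0.01,0],0.12]
    - [[-0.25,-0.03,0.005],0.18]
    - [[-0.25,-0.03,0.005],0.18]
    - [[-0.25,-0.03,0.005],0.18]

```text
time: 29.32
tool_pos: [0.5757, -0.0858, 0.2449]
tool_rot: [3.141, -0.002, 0.53]
contact_force: [4.4, 1.1, 1.4]
opening: 0.0248
grip_force: 5.5
```

Run:
```python
from h import *
avg(3); circ(-422.8,-452.8,10)
```

```text
t 29.475 phi -59.35 r 0.0972 z 0.2449 Frad 1.22 Fcw -5.23 Fz 2.48 open 0.0246
avg rad 1.13 cw -4.61 tool [ 4.62  1.1  -1.9 ] sd [0.51 0.21 0.42]
[[[-0.08, -0.01, 0.0], 0], [[-0.16, -0.02, 0.0], 0], [[-0.25, -0.03, 0.01], 0], [[-0.33, -0.05, 0.01], 0], [[-0.41, -0.08, 0.01], 0], [[-0.48, -0.1, 0.01], 0], [[-0.56, -0.14, 0.01], 0], [[-0.64, -0.17, 0.02], 0], [[-0.71, -0.21, 0.02], 0], [[-0.78, -0.26, 0.02], 0]]
```

The tangential pull rose from 1.8 to 4.6 N, so the bush is home. Now a small extra nip to about 6–7 N.

Call:
step_arm:
  motion:
    - [[-0.006,0,-0.005],0]
    - [[-0.012,0,-0.01],0]
    - [[-0.012,0,-0.01],0]
    - [[-0.012,0,-0.01],0]
  squeeze: 6.5

```text
time: 29.98
tool_pos: [0.5752, -0.086, 0.2453]
tool_rot: [3.141, -0.002, 0.53]
contact_force: [5.9, 2.0, 0.8]
opening: 0.0245
grip_force: 6.5
```

Run:
```python
from h import *
avg(4)
```

```text
t 30.175 phi -59.68 r 0.097 z 0.2453 Frad 2.2 Fcw -5.84 Fz 1.4 open 0.0247
avg rad 1.51 cw -5.8 tool [ 5.8   1.51 -1.28] sd [0.62 0.41 0.38]
```

Call:
step_arm:
  motion:
    - [[-0.006,0,0],0]
    - [[-0.012,0,0],0]
    - [[-0.012,0,0],0]
    - [[-0.012,0,0],0]
  squeeze: 7

```text
time: 30.68
tool_pos: [0.5747, -0.0863, 0.2454]
tool_rot: [3.141, -0.002, 0.53]
contact_force: [7.2, 2.4, 0.8]
opening: 0.0249
grip_force: 7.0
```

Run:
```python
from h import *
avg(4)
```

```text
t 30.875 phi -59.98 r 0.097 z 0.2454 Frad 1.33 Fcw -6.21 Fz 2.08 open 0.0245
avg rad 1.38 cw -6.78 tool [ 6.78  1.42 -1.61] sd [0.48 0.25 0.47]
```

Firm at 6.8 N, within 5–8. Release, rise, and go over the boss with the hand turned to its sides.

Call:
step_arm:
  motion:
    - [[0,0,0],0]
    - [[0,0,0],0]
    - [[0,0,0],0]
    - [[0,0,-0.4],0]
    - [[0,0,-1.0],0]
    - [[0,0,-1.6],0]
    - [[0,0,-2.1],0]
    - [[0,-0.4,-2.1],0]
    - [[0.02,-0.9,-2.1],-0.15]
    - [[0.04,-1.4,-2.1],-0.3]
  hand: 120

```text
time: 32.12
tool_pos: [0.5328, -0.0127, 0.371]
tool_rot: [-3.141, 0.001, 0.833]
contact_force: [-0.0, 0.1, 0.3]
opening: 0.0485
grip_force: 0.0
```

Run:
```python
from h import *
s=stat(); go(.528,-.001,.371,np.radians(120),s=s)
```

```text
t 32.125 phi -57.71 r 0.0124 z 0.371 Frad -0.13 Fcw -0.03 Fz 0.29 open 0.0485
go [ 0.09  -0.19   0.001] -1.261
```

Call:
step_arm:
  motion:
    - [[0.09,-0.19,0],-0.17]
    - [[0.09,-0.19,0],-0.34]
    - [[0.09,-0.19,0],-0.51]
    - [[0.09,-0.19,0],-0.68]
    - [[0.09,-0.19,0],-0.85]
    - [[0.09,-0.19,0],-1.02]
    - [[0.09,-0.19,0],-1.19]
    - [[0.09,-0.19,0],-1.26]
    - [[0.09,-0.19,0],-1.26]
    - [[0.09,-0.19,0],-1.26]
  hand: 0

```text
time: 33.38
tool_pos: [0.5287, -0.0016, 0.3711]
tool_rot: [-3.141, -0.0, 2.087]
contact_force: [0.5, -0.4, 0.8]
opening: 0.0917
grip_force: 0.0
```

Run:
```python
from h import *
s,c=look('wrist','w6.png'); print(s['tool_pos'],s['tool_rot'])
print(proj(s,c,[.528,-.001,.238]))
cv2.imwrite('pics/w6c.png',cv2.resize(c['pixels'][130:330,200:440,::-1],(720,600),interpolation=cv2.INTER_CUBIC))
```

```text
[ 0.52869759 -0.00159123  0.37112248] [-3.14124947e+00 -4.90649116e-05  2.08731973e+00]
[322.74214092 195.31107833]
```

View pics/w6c.png

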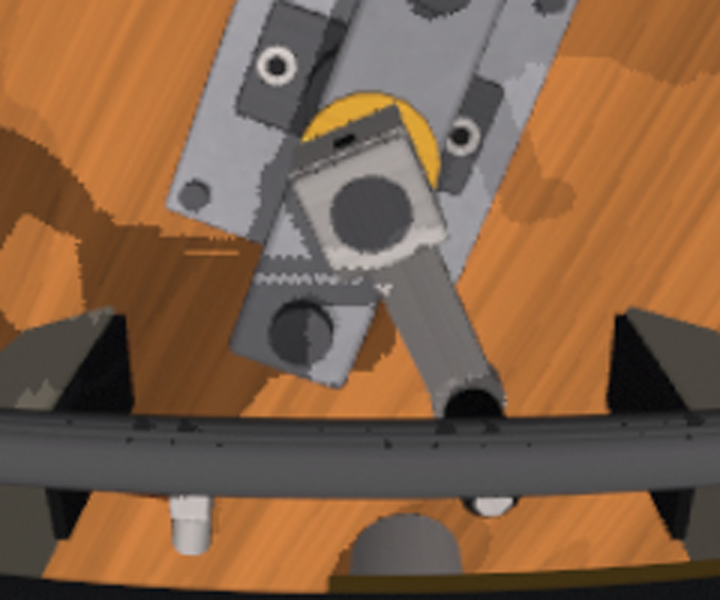

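The boss is at about (323,201), but the crank sits 22–23° off my assumed angle. It sprang back through the lash when released and now points at about −37°. I'll measure it precisely.

Run:
```python
from h import *
s,c=look('wrist')
uv,st,p=disc(s,c,(323,200),.239); print(uv,st,p)
q=lambda x,y:onz(s,c,(x+.5)/3-.5+200,(y+.5)/3-.5+130,.239)[:2]
for a,b in [((292,180),(405,135)),((292,180),(333,268)),((405,135),(445,235))]:
    d=q(*b)-q(*a); print(np.degrees(np.arctan2(d[1],d[0])),np.linalg.norm(d))
go(p[0],p[1],.226,2.087+.40,s=s)
```

```text
[323.2462963  200.88333333] [ 13  15  28  25 540] [ 0.53093575 -0.00510777  0.239     ]
51.692867875733626 0.0368803092628136
-37.12956831143062 0.03075416244525828
-38.40797911356751 0.03382772964504737
go [-0.07   0.003  2.419] -0.399
```

Call:
step_arm:
  motion:
    - [[-0.07,0,0],-0.15]
    - [[-0.07,0,0.2],-0.3]
    - [[-0.07,0,0.7],-0.39]
    - [[-0.07,0,1.2],-0.39]
    - [[-0.07,0,1.7],-0.39]
    - [[-0.07,0,2.1],-0.39]
    - [[-0.07,0,2.35],-0.39]
    - [[-0.07,0,2.42],-0.39]
    - [[-0.07,0,2.42],-0.39]

```text
time: 34.6
tool_pos: [0.5312, -0.0053, 0.2265]
tool_rot: [3.141, 0.001, 2.479]
contact_force: [0.1, -0.2, 0.5]
opening: 0.0918
grip_force: 0.0
```

Call:
step_arm:
  motion:
    - [[0,0,0],0]
    - [[0,0,0],0]
    - [[0,0,0],0]
    - [[0,0,0],0]
    - [[0,0,0],0]
    - [[0,0,0],0]
  hand: 255
  squeeze: 20

```text
time: 35.35
tool_pos: [0.531, -0.0051, 0.226]
tool_rot: [3.141, 0.0, 2.479]
contact_force: [-1.7, -1.7, 0.7]
opening: 0.0381
grip_force: 19.9
```

Call:
step_arm:
  motion:
    - [[0,0,-0.03],0]
    - [[0,0,-0.08],0]
    - [[0,0,-0.15],0]
    - [[0,0,-0.22],0]
    - [[0,0,-0.22],0]

```text
time: 35.98
tool_pos: [0.531, -0.0052, 0.2398]
tool_rot: [3.141, 0.001, 2.479]
contact_force: [2.2, -1.4, -3.7]
opening: 0.0383
grip_force: 19.9
```

Off the square freely. Lift clear and carry to open bench on the left.

Call:
step_arm:
  motion:
    - [[0,0,-0.2],0]
    - [[0,0,-0.6],0]
    - [[0,0,-1.0],0]
    - [[0.3,0.28,-1.2],0]
    - [[0.8,0.74,-1.2],0]
    - [[1.4,1.3,-1.2],0]
    - [[2.0,1.86,-1.2],0]
    - [[2.6,2.42,-1.2],0]
    - [[3.0,2.8,-1.2],0]
    - [[3.15,2.93,-1.2],0]

```text
time: 37.22
tool_pos: [0.4889, 0.2515, 0.3114]
tool_rot: [-3.141, -0.001, 2.481]
contact_force: [-0.1, -0.1, -4.4]
opening: 0.0375
grip_force: 20.0
```

Call:
step_arm:
  motion:
    - [[0,0,0.2],0]
    - [[0,0,0.7],0]
    - [[0,0,1.3],0]
    - [[0,0,2.0],0]
    - [[0,0,2.7],0]
    - [[0,0,3.3],0]
    - [[0,0,3.8],0]
    - [[0,0,4.1],0]
    - [[0,0,4.3],0]
    - [[0,0,4.3],0]

```text
time: 38.48
tool_pos: [0.4898, 0.2487, 0.0524]
tool_rot: [-3.14, -0.001, 2.478]
contact_force: [0.7, -0.2, -4.2]
opening: 0.0379
grip_force: 20.0
```

Run:
```python
from h import *
s=robot.observe(); print(s['time'],s['tool_pos'],s['contact_force'],s['tool_rot'])
```

```text
38.475 [0.48975089 0.24867697 0.05242502] [ 0.73876953 -0.16420991 -4.15889987] [-3.13981573e+00 -8.76009049e-04  2.47779803e+00]
```

Lower from 0.0524 to about 0.027, then feel for the bench.

Call:
step_arm:
  motion:
    - [[0,0,0.1],0]
    - [[0,0,0.2],0]
    - [[0,0,0.3],0]
    - [[0,0,0.38],0]
    - [[0,0,0.42],0]
    - [[0,0,0.42],0]

```text
time: 39.22
tool_pos: [0.4902, 0.2498, 0.028]
tool_rot: [3.141, 0.0, 2.479]
contact_force: [0.5, 0.5, -2.9]
opening: 0.0379
grip_force: 20.0
```

Call:
step_arm:
  motion:
    - [[0,0,0.01],0]
    - [[0,0,0.02],0]
    - [[0,0,0.02],0]

```text
time: 39.6
tool_pos: [0.4902, 0.2497, 0.0269]
tool_rot: [3.141, 0.0, 2.479]
contact_force: [-0.9, 1.6, -1.1]
opening: 0.0378
grip_force: 20.0
```

Call:
step_arm:
  motion:
    - [[0,0,0.01],0]
    - [[0,0,0.015],0]
    - [[0,0,0.015],0]

```text
time: 39.98
tool_pos: [0.4901, 0.2497, 0.0258]
tool_rot: [-3.142, 0.0, 2.479]
contact_force: [-1.1, 1.9, -0.7]
opening: 0.038
grip_force: 20.0
```

Call:
step_arm:
  motion:
    - [[0,0,0.01],0]
    - [[0,0,0.015],0]
    - [[0,0,0.015],0]

```text
time: 40.35
tool_pos: [0.4901, 0.2496, 0.0249]
tool_rot: [-3.141, 0.0, 2.479]
contact_force: [-0.7, 1.1, -1.0]
opening: 0.0377
grip_force: 20.0
```

Call:
step_arm:
  motion:
    - [[0,0,0.01],0]
    - [[0,0,0.02],0]
    - [[0,0,0.02],0]

```text
time: 40.72
tool_pos: [0.4901, 0.2497, 0.0241]
tool_rot: [3.142, 0.0, 2.479]
contact_force: [-2.8, 1.1, 5.0]
opening: 0.0382
grip_force: 20.0
```

Firm on the bench at +5 N. Open and rise.

Call:
step_arm:
  motion:
    - [[0,0,0],0]
    - [[0,0,0],0]
    - [[0,0,0],0]
    - [[0,0,0],0]
    - [[0,0,-0.3],0]
    - [[0,0,-0.9],0]
    - [[0,0,-1.6],0]
    - [[0,0,-2.2],0]
    - [[0,0,-2.5],0]
    - [[0,0,-2.5],0]
  hand: 0

```text
time: 41.98
tool_pos: [0.4908, 0.2499, 0.1751]
tool_rot: [3.139, 0.002, 2.479]
contact_force: [-0.2, -0.2, 0.0]
opening: 0.0917
grip_force: 0.0
```

Run:
```python
from h import *
s,c=look('wrist','w7.png'); print(s['time'],s['tool_pos'],s['contact_force'])
s2,c2=look('scene','scene7.png')
o=np.zeros((600,800,3),np.uint8)
o[:300,:480]=cv2.resize(c['pixels'][100:350,120:520,::-1],(480,300)); o[300:,:]=cv2.resize(c2['pixels'][160:280,240:400,::-1],(400,300)).repeat(2,1)
cv2.imwrite('pics/f7.png',o)
```

```text
41.975 [0.49080525 0.24992167 0.1751112 ] [-0.23365427 -0.1729835   0.00569514]
```

View pics/f7.png

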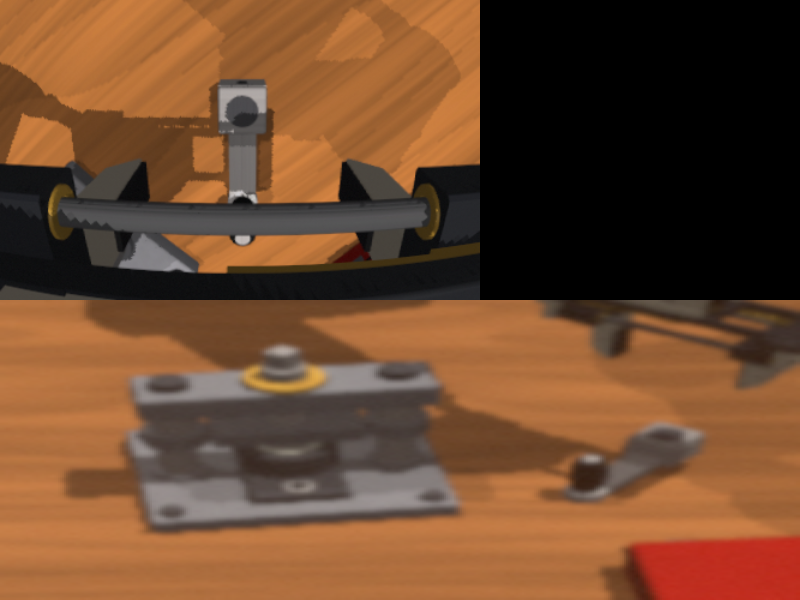

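The crank lies flat on the bench, clear of the press, with its boss at about (242,110) in the crop. The bush flange sits as a thin line on the housing, and the other things are undisturbed. Handing in.

```bash
python3 -c "
from cell import robot
print(robot.hand_in())"
```

```text
the job is handed in; nothing more can be done
None
```

I seated the crank, wound the bush home to a firm pull of about 6.8 N, then lifted the crank off, laid it flat on the bench clear of the press and handed the job in; no verdict came back.

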